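# Set the stock tags of the slide bins

## Task

Push the hinged tags over with a fingertip until the tag in front of every full bin (two slide cartons, up to the rim) leans back towards its bin with its ring face up, and the tag of every bin that is not full leans towards you with its bar face up; some may stand right already. Push the tags lightly, do not pinch or force them, and take nothing out: cartons, pen, tape and cup stay where they are.

Things in the scene. Friction and masses are not known exactly. Their poses are not given: they have to be found in the camera images.
- board: grey board, 275 (x) x 385 (y) x 8 mm, fixed on the worktop; origin at the centre of its underside. Its x axis points away from the robot, y to the left (yaw up to 0.15 rad). The four tag stands stand in a row along its near edge, the four bins in a row behind them, 94 mm apart, one stand straight in front of each bin; all are parallel to the board and screwed down.
- bin_1: grey plastic stock bin, outside 130 (x) x 90 (y) x 58 mm, near wall only 40 mm high; origin at the centre of its underside (8 mm above the worktop). Full means two slide cartons, one on the other, up to the rim (60 mm above the underside); one carton or none is not full. Its tag stand is straight in front of it, 150 mm towards the board's -x.
- bin_2: grey plastic stock bin, outside 130 (x) x 90 (y) x 58 mm, near wall only 40 mm high; origin at the centre of its underside (8 mm above the worktop). Full means two slide cartons, one on the other, up to the rim (60 mm above the underside); one carton or none is not full. Its tag stand is straight in front of it, 150 mm towards the board's -x.
- bin_3: grey plastic stock bin, outside 130 (x) x 90 (y) x 58 mm, near wall only 40 mm high; origin at the centre of its underside (8 mm above the worktop). Full means two slide cartons, one on the other, up to the rim (60 mm above the underside); one carton or none is not full. Its tag stand is straight in front of it, 150 mm towards the board's -x.
- bin_4: grey plastic stock bin, outside 130 (x) x 90 (y) x 58 mm, near wall only 40 mm high; origin at the centre of its underside (8 mm above the worktop). Full means two slide cartons, one on the other, up to the rim (60 mm above the underside); one carton or none is not full. Its tag stand is straight in front of it, 150 mm towards the board's -x.
- stand_1: fixed aluminium tag stand, foot 36 (x) x 60 (y) x 6 mm, origin at the centre of its underside (8 mm above the worktop); two ears, 53 mm over their outsides in y and reaching 37 mm above the origin, carry the tag's hinge 30 mm above the origin, axis along y. The near wall of the bin begins 85 mm behind the hinge (+x).
- tag_1 (a joint): tag on stand_1, rad: 0 upright, +0.6 (stop) leans to the bin, ring face up, -0.6 (stop) leans to the robot, bar face up. White plate 42 wide (y), 4 thick, free edge 45 mm from the hinge, 30 g; black raised ring on one face, bar on the other. Free hinge: pushed past upright it falls to the far stop and stays. Leaning, its edge is 25 mm before or behind the hinge and 37 mm above it.
- stand_2: fixed aluminium tag stand, foot 36 (x) x 60 (y) x 6 mm, origin at the centre of its underside (8 mm above the worktop); two ears, 53 mm over their outsides in y and reaching 37 mm above the origin, carry the tag's hinge 30 mm above the origin, axis along y. The near wall of the bin begins 85 mm behind the hinge (+x).
- tag_2 (a joint): tag on stand_2, rad: 0 upright, +0.6 (stop) leans to the bin, ring face up, -0.6 (stop) leans to the robot, bar face up. White plate 42 wide (y), 4 thick, free edge 45 mm from the hinge, 30 g; black raised ring on one face, bar on the other. Free hinge: pushed past upright it falls to the far stop and stays. Leaning, its edge is 25 mm before or behind the hinge and 37 mm above it.
- stand_3: fixed aluminium tag stand, foot 36 (x) x 60 (y) x 6 mm, origin at the centre of its underside (8 mm above the worktop); two ears, 53 mm over their outsides in y and reaching 37 mm above the origin, carry the tag's hinge 30 mm above the origin, axis along y. The near wall of the bin begins 85 mm behind the hinge (+x).
- tag_3 (a joint): tag on stand_3, rad: 0 upright, +0.6 (stop) leans to the bin, ring face up, -0.6 (stop) leans to the robot, bar face up. White plate 42 wide (y), 4 thick, free edge 45 mm from the hinge, 30 g; black raised ring on one face, bar on the other. Free hinge: pushed past upright it falls to the far stop and stays. Leaning, its edge is 25 mm before or behind the hinge and 37 mm above it.
- stand_4: fixed aluminium tag stand, foot 36 (x) x 60 (y) x 6 mm, origin at the centre of its underside (8 mm above the worktop); two ears, 53 mm over their outsides in y and reaching 37 mm above the origin, carry the tag's hinge 30 mm above the origin, axis along y. The near wall of the bin begins 85 mm behind the hinge (+x).
- tag_4 (a joint): tag on stand_4, rad: 0 upright, +0.6 (stop) leans to the bin, ring face up, -0.6 (stop) leans to the robot, bar face up. White plate 42 wide (y), 4 thick, free edge 45 mm from the hinge, 30 g; black raised ring on one face, bar on the other. Free hinge: pushed past upright it falls to the far stop and stays. Leaning, its edge is 25 mm before or behind the hinge and 37 mm above it.
- carton_1: loose slide carton, 118 x 78 x 28 mm, about 0.15 kg, in one of the bins; origin at the centre of its underside
- carton_2: loose slide carton, 118 x 78 x 28 mm, about 0.15 kg, in one of the bins; origin at the centre of its underside
- carton_3: loose slide carton, 118 x 78 x 28 mm, about 0.15 kg, in one of the bins; origin at the centre of its underside
- carton_4: loose slide carton, 118 x 78 x 28 mm, about 0.15 kg, in one of the bins; origin at the centre of its underside
- carton_5: loose slide carton, 118 x 78 x 28 mm, about 0.15 kg, in one of the bins; origin at the centre of its underside
- marker_pen: loose marker pen lying on the worktop near the front edge, 15 x 125 x 16 mm, long along its y; origin at the centre of its underside
- tape_roll: loose roll of tape lying flat, 93 mm across, 24 mm high, right of the board; origin at the centre of its underside
- cup: loose plastic cup standing upright, 69 mm across, 76 mm high, left of the board; origin at the centre of its underside

How it is judged:
At the end, for the whole second after the job is handed in: the tag before each full bin (two cartons) leans towards the bin, joint above +0.45 rad; the tag before each bin with one carton or none leans towards the robot, joint below -0.45 rad; all tags at rest (under 0.3 rad/s) ((((horizontal distance between stand_1 and bin_1 below 0.163 m or horizontal distance between stand_1 and bin_2 below 0.163 m) and value of joint tag_1 above 0.45 rad) or ((horizontal distance between stand_1 and bin_3 below 0.163 m or horizontal distance between stand_1 and bin_4 below 0.163 m) and value of joint tag_1 below -0.45 rad)) and velocity of joint tag_1 between -0.3 and 0.3 rad/s and (((horizontal distance between stand_2 and bin_1 below 0.163 m or horizontal distance between stand_2 and bin_2 below 0.163 m) and value of joint tag_2 above 0.45 rad) or ((horizontal distance between stand_2 and bin_3 below 0.163 m or horizontal distance between stand_2 and bin_4 below 0.163 m) and value of joint tag_2 below -0.45 rad)) and velocity of joint tag_2 between -0.3 and 0.3 rad/s and (((horizontal distance between stand_3 and bin_1 below 0.163 m or horizontal distance between stand_3 and bin_2 below 0.163 m) and value of joint tag_3 above 0.45 rad) or ((horizontal distance between stand_3 and bin_3 below 0.163 m or horizontal distance between stand_3 and bin_4 below 0.163 m) and value of joint tag_3 below -0.45 rad)) and velocity of joint tag_3 between -0.3 and 0.3 rad/s and (((horizontal distance between stand_4 and bin_1 below 0.163 m or horizontal distance between stand_4 and bin_2 below 0.163 m) and value of joint tag_4 above 0.45 rad) or ((horizontal distance between stand_4 and bin_3 below 0.163 m or horizontal distance between stand_4 and bin_4 below 0.163 m) and value of joint tag_4 below -0.45 rad)) and velocity of joint tag_4 between -0.3 and 0.3 rad/s); the robot touches nothing.
It fails at once if a slide carton is lifted, pulled out or shifted by more than 15 mm (distance of any of carton_1, carton_2, carton_3, carton_4, carton_5 from where it was at the start of the episode above 0.015 m).
It fails at once if the pen, the tape roll or the cup is shifted by more than 20 mm (distance of any of marker_pen, tape_roll, cup from where it was at the start of the episode above 0.02 m).
It fails at once if a tag or its stand is pinched or forced (more than 20 N from the fingers) (contact force between the fingers and stand_1 above 20 N or contact force between the fingers and stand_2 above 20 N or contact force between the fingers and stand_3 above 20 N or contact force between the fingers and stand_4 above 20 N).
It also fails if it takes over 51 s, if anything falls off the work surface, if the arm or the gripper's body presses on something with over 40 N, if the wrist force passes 120 N, or if a joint passes its speed limit or range.

## Robot

A 6-joint arm with a two-finger parallel gripper is mounted at the origin on a cart in front of the work surface, level with it; the furniture and walls round the work are solid. World frame = base frame: x ahead of the robot, y to its left, z up, the work surface at z = 0. Lengths are in m, angles in rad, forces in N, time in s.
With the tool pointing down it reaches from about 0.35 to 0.85 m from the base axis. Payload 8.1 kg.
Tool frame: the origin (TCP) lies between the finger pads; the fingertips stand 11 mm ahead of it and the grasp point (between the pads) lies 8 mm behind it (robot.tips_ahead is the distance from the TCP to the fingertips, in m); z points along the fingers, y is the line along which they close (so a half turn about z gives the same grasp; the last joint's range is limited). The gripper opens to 93 mm and grips with 3 to 60 N. Pads are 15 mm wide; open, the fingers measure 128 mm over their backs; the gripper's body (75 mm by 188 mm) begins 65 mm behind the grasp point.
Start: joints at [1.228, 0.13, 1.488, -0, 1.523, -0.085], TCP at [0.153, 0.58, 0.23] pointing down, gripper open.
Joint ranges: [-2.96, 2.96], [-0.89, 2.26], [0.02, 2.5], [-1.34, 4.48], [0, 2.73], [-2.66, 2.66]. Speed limits (rad/s): [2.39, 2.39, 2.79, 3.14, 3.14, 3.14].

## Interface

Orientations are given as a rotation vector (axis times angle).
In Python, from plant import robot gives the robot as it stands. The module is installed in compiled form; this text tells all that it offers.
- The arm moves only by the tool move_arm, never from a script. Its argument "deltas" is one flat list of numbers, 7 for each row, row after row: the shift along the tool's x, y, z in m, then the turn, a rotation vector about the tool's x, y, z in rad, then the opening, from 0 (shut) to 1 (fully open). A call has 1 to 12 rows; each row is the pose to reach, as a shift and turn from the pose commanded when the call began, along the tool's axes at that moment; what a row does not reach only later rows make up. A row lasts 1/8 s, in which the tool goes at most 62.5 mm and 10.7 degrees, less where a joint would pass 70% of its speed; a pose out of reach is approached as far as the arm can. A call with a gripper value outside its range is refused whole. The fingers move at their own pace and stop on an object; "squeeze" is the grip in N (left out, the last holds). Time passes only in rows, so rows that repeat a pose let the fingers close. It gives the time, the measured TCP pose, the force, the opening and the grip force at its end, in the units of the state.
- robot.read_state(): the state, without advancing time (a new reading comes with each control period).
- robot.read_camera(name): name is "side" or "top" or "wrist"; returns (picture, depth): 384x512x3 uint8, red, green, blue; 384x512 float32, m along the optical axis (not along the pixel's ray), 0 where there is no reading.
- robot.camera_model(name): a dict with "K" (3x3 intrinsics, pixels), "k1" (the pictures are not rectified: a ray, as slopes to the right and down, at radius r is drawn at 1 + k1 r^2 times it, then the intrinsics apply), "R" (3x3) and "t" (3): a world point X has camera coordinates R X + t; the wrist camera has in their place "tool_from_camera" (4x4, takes a point from camera to tool coordinates, whose origin is the TCP and whose axes are the flange's). Camera axes: x right, y down, z forward; pixel columns grow to the right and rows downward; lengths in m; the calibration is good to about 2 mm. A picture is of the moment at which its call begins: read the wrist's pose just before it. camera_model takes no time and is no camera call.
- robot.close_job(): hands the job in; it is judged then, once.
Trained networks look in the newest picture that a camera, given by its name, has taken for a name from the list of things; names that differ only in an ending like _2 or _b are one class to them, and where a whole thing is asked for, a point or a joint stands for the part that bears it (a point fixed in the world has none). Each returns a list of dicts, best first, with "confidence" (0 to 1); they miss things now and then, are a little off and sometimes report something else, mostly with a low value. They report only what shows in the picture. A call takes as long as a camera call.
- robot.recognise(camera, label): "uv" ([column, row] in pixels, amid what is visible of it).
The state is a dict: "t": time; "q": joint angles; "dq": joint speeds; "joint_torque": joint torques, N m; "tool_pos": TCP position; "orientation": TCP orientation; "force": force on the tool from outside, world axes, zero at the start; "wrist_torque": the same for the moment, N m; "opening": finger opening in m; "gripper_force": force on a finger pad.
Only numpy, scipy, OpenCV 4.12 (cv2) and the standard library are available. Lean on these libraries where they do the work, as an engineer would, in place of code of your own. Each camera call takes 0.05 s, during which the arm holds its last target. There are 200 camera calls.

## Working session

There is one attempt and no reset: what is moved stays moved. The work goes in short steps, Python scripts to look and compute and a tool call to move; the robot and the scene stay as the last step left them, time stands still between calls to the robot, and variables do not carry over. Pictures are saved under pics/ and viewed, at most 10 in all, crops included, and the job is handed in when it is done.

Besides the shell and the picture viewer there is one more tool, called after "Emit:" as name(argument=value, ...) on one line, values as JSON. move_arm: Moves the arm, as the interface text tells. Its arguments: {"type":"object","properties":{"deltas":{"type":"array","items":{"type":"number"}},"squeeze":{"type":"number"}},"required":["deltas"]}

```bash
mkdir -p pics
cat > h.py <<'E'
import numpy as np, cv2
from plant import robot
from scipy.spatial.transform import Rotation as Ro
def pts(name, depth, st=None):
    m=robot.camera_model(name); K=np.array(m["K"]); h,w=depth.shape
    u,v=np.meshgrid(np.arange(w),np.arange(h))
    xd=(u-K[0,2])/K[0,0]; yd=(v-K[1,2])/K[1,1]; x,y=xd.copy(),yd.copy()
    for _ in range(10):
        s=1+m["k1"]*(x*x+y*y); x,y=xd/s,yd/s
    P=np.stack([x*depth,y*depth,depth],-1)
    if name=="wrist":
        T=np.array(m["tool_from_camera"]); P=P@T[:3,:3].T+T[:3,3]
        return P@Ro.from_rotvec(st["orientation"]).as_matrix().T+st["tool_pos"]
    return (P-np.array(m["t"]))@np.array(m["R"])
E
python3 - <<'E'
from h import *
s=robot.read_state(); print(s["t"],s["tool_pos"],s["orientation"],s["opening"])
print(Ro.from_rotvec(s["orientation"]).as_matrix().round(3))
for n in("top","side"):
    p,d=robot.read_camera(n); P=pts(n,d); np.savez(n,p=p,d=d,P=P)
    cv2.imwrite(f"pics/{n}.png",cv2.resize(p[:,:,::-1],(800,600)))
    for l in("stand_1","tag_1","bin_1","carton_1"):
        for r in robot.recognise(n,l):
            u,v=np.round(r["uv"]).astype(int); print(n,l,u,v,round(r["confidence"],2),P[v,u].round(3))
E
```

```text
0.0 [0.15277401 0.57965526 0.22859818] [-4.03837890e-01 -3.11511791e+00  2.81570348e-03] 0.09296214257614478
[[-0.967  0.255 -0.001]
 [ 0.255  0.967 -0.002]
 [ 0.    -0.002 -1.   ]]
top stand_1 264 189 0.79 [0.536 0.094 0.055]
top stand_1 210 195 0.59 [0.521 0.267 0.038]
top stand_1 294 194 0.57 [ 0.519 -0.001  0.051]
top stand_1 138 221 0.51 [0.443 0.507 0.002]
top stand_1 238 194 0.5 [0.523 0.177 0.041]
top tag_1 267 192 0.57 [0.527 0.084 0.041]
top tag_1 236 199 0.53 [0.505 0.183 0.066]
top tag_1 294 196 0.52 [0.511 0.001 0.067]
top tag_1 263 147 0.47 [0.669 0.095 0.069]
top tag_1 205 199 0.41 [0.507 0.281 0.064]
top bin_1 234 148 0.81 [0.677 0.189 0.012]
top bin_1 217 143 0.73 [0.683 0.24  0.076]
top bin_1 254 147 0.69 [0.669 0.124 0.067]
top bin_1 305 155 0.54 [ 0.646 -0.042  0.033]
top carton_1 292 142 0.86 [0.688 0.    0.043]
top carton_1 264 146 0.81 [0.671 0.092 0.071]
top carton_1 201 149 0.67 [0.666 0.292 0.066]
side stand_1 257 187 0.64 [0.525 0.104 0.043]
side stand_1 240 226 0.63 [0.515 0.307 0.04 ]
side stand_1 254 204 0.55 [0.517 0.162 0.016]
side stand_1 198 202 0.37 [0.669 0.267 0.066]
side tag_1 253 181 0.54 [0.539 0.105 0.066]
side tag_1 244 215 0.48 [0.518 0.26  0.045]
side tag_1 267 166 0.44 [ 0.548 -0.099 -0.002]
side tag_1 253 199 0.38 [0.511 0.192 0.059]
side bin_1 232 160 0.79 [ 0.668 -0.042  0.036]
side bin_1 196 219 0.68 [0.653 0.322 0.044]
side bin_1 209 189 0.58 [0.684 0.144 0.028]
side bin_1 236 184 0.56 [0.611 0.076 0.018]
side carton_1 196 202 0.87 [0.673 0.273 0.069]
side carton_1 212 174 0.66 [0.685 0.11  0.067]
side carton_1 227 163 0.45 [ 0.677 -0.013  0.038]
```

Run:
```python
from h import *
z=np.load("top.npz");P=z["P"]
cv2.imwrite("pics/tc.png",cv2.resize(z["p"][120:230,170:330,::-1],(800,550),interpolation=cv2.INTER_CUBIC))
z2=np.load("side.npz");Q=np.concatenate([P.reshape(-1,3),z2["P"].reshape(-1,3)])
for n,p in(("top",P.reshape(-1,3)),("side",z2["P"].reshape(-1,3))):
  for y in(.28,.185,.09,0):
    s=p[(abs(p[:,1]-y)<.02)&(abs(p[:,0]-.525)<.06)&(p[:,2]>.058)]
    b=p[(abs(p[:,1]-y)<.025)&(abs(p[:,0]-.675)<.04)]
    print(n,y,len(s),s.mean(0).round(3),s.max(0).round(3),s.min(0).round(3),np.median(b[:,2]).round(3))
```

```text
top 0.28 60 [0.503 0.28  0.07 ] [0.511 0.3   0.08 ] [0.497 0.261 0.059] 0.068
top 0.185 61 [0.505 0.185 0.069] [0.515 0.205 0.078] [0.498 0.167 0.058] 0.012
top 0.09 69 [0.543 0.09  0.068] [0.551 0.107 0.079] [0.535 0.072 0.058] 0.069
top 0 55 [ 0.508 -0.     0.069] [0.515 0.019 0.079] [ 0.501 -0.019  0.058] 0.709
side 0.28 31 [0.502 0.282 0.069] [0.512 0.3   0.076] [0.496 0.261 0.058] 0.066
side 0.185 27 [0.504 0.187 0.068] [0.513 0.204 0.076] [0.497 0.165 0.059] 0.011
side 0.09 36 [0.545 0.091 0.067] [0.552 0.108 0.075] [0.539 0.07  0.059] 0.066
side 0 21 [0.506 0.002 0.068] [0.514 0.02  0.076] [ 0.5   -0.019  0.059] 0.039
```

View pics/tc.png

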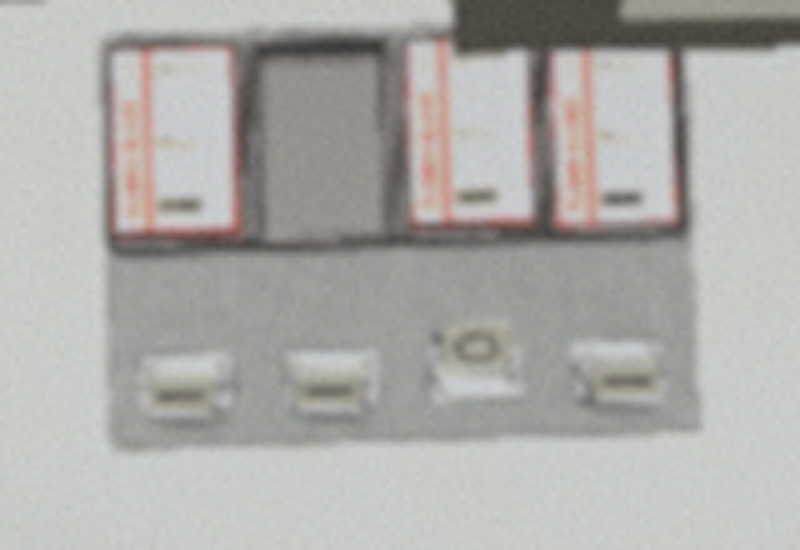

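View pics/side.png

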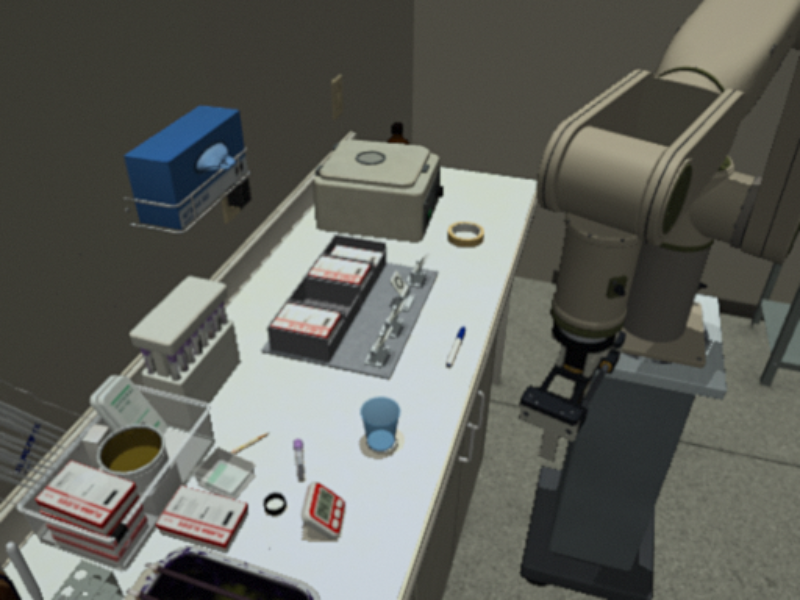

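The top crop shows, left to right (bins at y ≈ 0.28, 0.185, 0.09, 0.0), full, empty, full and one carton. The tag states are bar up at (180,395), bar up at (325,390), ring up at (475,347) and bar up at (627,380). The side view agrees, and shows the cup at (380,425) and the pen at (457,345), clear of the row. Only the leftmost tag is wrong.

Emit:
move_arm(deltas=[-0.045, -0.028, 0, 0, 0, -0.1, 0, -0.09, -0.056, 0, 0, 0, -0.2, 0, -0.135, -0.084, 0, 0, 0, -0.28, 0, -0.18, -0.112, 0, 0, 0, -0.28, 0, -0.225, -0.14, 0, 0, 0, -0.28, 0, -0.27, -0.168, 0, 0, 0, -0.28, 0, -0.315, -0.196, 0, 0, 0, -0.28, 0, -0.344, -0.217, 0, 0, 0, -0.28, 0, -0.344, -0.217, 0.03, 0, 0, -0.28, 0, -0.344, -0.217, 0.06, 0, 0, -0.28, 0, -0.344, -0.217, 0.06, 0, 0, -0.28, 0, -0.344, -0.217, 0.06, 0, 0, -0.28, 0])

```text
t: 2.0
tool_pos: [0.4307, 0.283, 0.1709]
orientation: [-0.035, 3.14, 0.001]
force: [-0.1, 0.8, -0.2]
opening: 0.0002
gripper_force: 0.0
```

Run:
```python
from h import *
s=robot.read_state(); print(s["t"],s["tool_pos"],s["opening"],s["force"])
print(Ro.from_rotvec(s["orientation"]).as_matrix().round(3))
p,d=robot.read_camera("wrist"); P=pts("wrist",d,s)
cv2.imwrite("pics/w1.png",p[:,:,::-1])
p=P.reshape(-1,3)
t=p[(abs(p[:,1]-.28)<.03)&(abs(p[:,0]-.52)<.05)&(p[:,2]>.062)&(p[:,2]<.1)]
print(len(t)); 
if len(t): print(t.mean(0).round(3),t.max(0).round(3),t.min(0).round(3))
```

```text
2.0 [0.43065473 0.2829962  0.17087455] 0.00024112912994031347 [-0.05547032  0.79627757 -0.17687651]
[[-1.    -0.022  0.001]
 [-0.022  1.     0.001]
 [-0.001  0.001 -1.   ]]
0
```

View pics/w1.png

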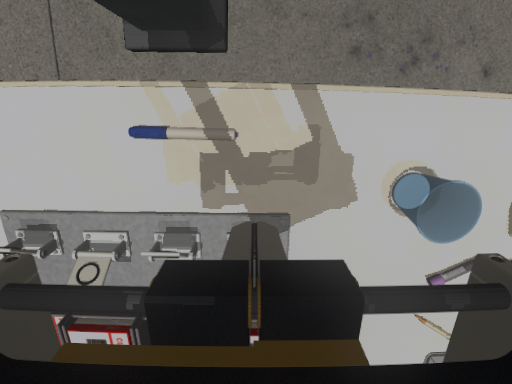

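The wrist view shows the pen at (185,132) and the cup at (435,200), both clear of the path. The target tag is hidden behind the fingers. Now lower and push.

Emit:
move_arm(deltas=[0, 0, 0.04, 0, 0, 0, 0, 0, 0, 0.08, 0, 0, 0, 0, 0, 0, 0.098, 0, 0, 0, 0, -0.03, 0, 0.098, 0, 0, 0, 0, -0.046, 0, 0.098, 0, 0, 0, 0, -0.054, 0, 0.098, 0, 0, 0, 0, -0.06, 0, 0.098, 0, 0, 0, 0, -0.066, 0, 0.098, 0, 0, 0, 0, -0.072, 0, 0.098, 0, 0, 0, 0, -0.078, 0, 0.098, 0, 0, 0, 0, -0.084, 0, 0.098, 0, 0, 0, 0, -0.088, 0, 0.098, 0, 0, 0, 0])

```text
t: 3.55
tool_pos: [0.5186, 0.2846, 0.0716]
orientation: [0.035, -3.141, 0.0]
force: [0.3, -0.0, 0.1]
opening: 0.0005
gripper_force: 0.0
```

Emit:
move_arm(deltas=[-0.004, 0, 0, 0, 0, 0, 0, -0.008, 0, 0, 0, 0, 0, 0, -0.012, 0, 0, 0, 0, 0, 0, -0.012, 0, 0, 0, 0, 0, 0, 0.02, 0, 0, 0, 0, 0, 0, 0.06, 0, 0, 0, 0, 0, 0, 0.1, 0, -0.03, 0, 0, 0, 0, 0.11, 0, -0.08, 0, 0, 0, 0, 0.11, 0, -0.12, 0, 0, 0, 0, 0.11, 0, -0.12, 0, 0, 0, 0, 0.11, 0, -0.12, 0, 0, 0, 0])

```text
t: 4.92
tool_pos: [0.4082, 0.2821, 0.1912]
orientation: [0.035, -3.141, 0.0]
force: [-0.6, -1.1, -0.3]
opening: 0.0004
gripper_force: 0.0
```

Run:
```python
from h import *
s=robot.read_state(); print(s["t"],s["tool_pos"],s["force"])
for n in("top","side"):
  p,d=robot.read_camera(n); p3=pts(n,d).reshape(-1,3)
  if n=="side": cv2.imwrite("pics/s2.png",cv2.resize(p[140:260,160:320,::-1],(800,600)))
  for y in(.28,.185,.09,0):
    q=p3[(abs(p3[:,1]-y)<.02)&(abs(p3[:,0]-.525)<.06)&(p3[:,2]>.058)&(p3[:,2]<.09)]
    print(n,y,len(q),q.mean(0).round(3) if len(q) else "")
```

```text
4.925 [0.40821114 0.28210466 0.19121949] [-0.61727039 -1.14577296 -0.28201938]
top 0.28 68 [0.54  0.279 0.069]
top 0.185 58 [0.505 0.185 0.07 ]
top 0.09 67 [0.543 0.091 0.068]
top 0 56 [ 0.508 -0.     0.068]
side 0.28 59 [0.541 0.281 0.067]
side 0.185 30 [0.504 0.188 0.067]
side 0.09 40 [0.543 0.091 0.066]
side 0 0
```

View pics/s2.png

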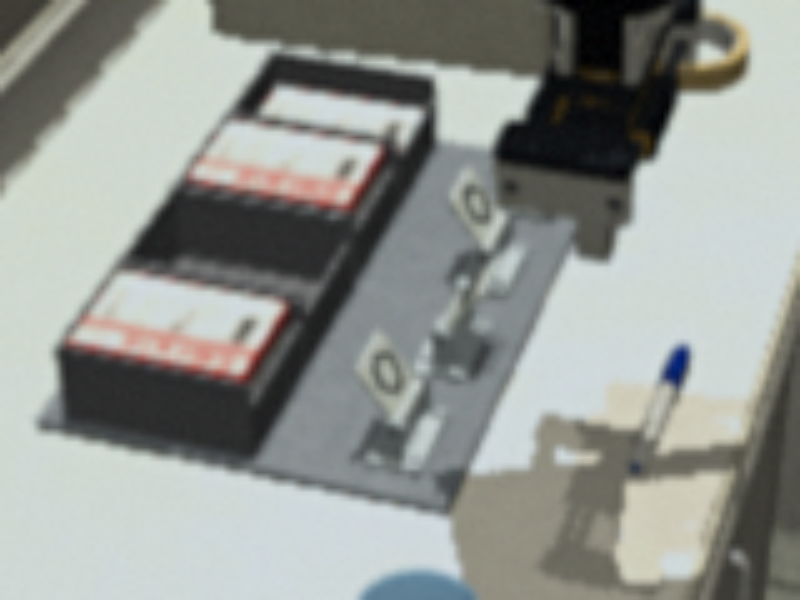

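The side view shows the left tag ring up at (385,375) and the third tag ring up at (477,205). The second and far bins' tags are still bar up in the depth data, and nothing else has been disturbed. The far bin holds only one carton, below the rim, at (340,115).

```bash
python3 -c "
from plant import robot
print(robot.close_job())"
```

```text
the job is handed in; nothing more can be done
None
```

The job is handed in: only the leftmost tag was wrong, so I pushed it back to ring up, and the last camera check showed all four tags leaning the right way, though the hand-in did not report a verdict.

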